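# Stop at the crossed thread and back the wing screw off

## Task

On one of the two receipt-pad holders the clamp is closed by a wing screw that has been started crooked. Turn that wing screw gently clockwise and stop as soon as it binds (the brass hex insert under it then begins to twist along with it): do not force it on. Then back it off by about a sixth of a turn (60 degrees) and let go; leave the round knob of the other holder as it is.

Things in the scene. Friction and masses are not known exactly. Their poses are not given: they have to be found in the camera images.
- wing_grip (a point): Grip point on the upright axis of the steel wing screw, 71 mm above the table; turns with it, z up. Wing: upright plate 60 mm long (x), 10 mm thick (y: pinch here), top 8 mm above this point, hub 24 mm across 22 mm below. Under it a brass hex, 40 mm across flats, on a 60 x 108 mm steel bar (top 27 mm above the table) of a fixed holder. The other holder is the same but has the round knob.
- wing (a joint): Turn of the wing screw in its brass hex insert, rad; grows clockwise seen from above. It turns freely (0.015 N m) until the thread binds, 0.5 to 1.0 rad clockwise of where it starts (differs, not to be seen beforehand). Backwards it is free for 2.3 rad from the binding point. It does not rise or sink, and stays where it is left.
- insert (a joint): Twist of the brass hex insert in its rubber seat, rad, clockwise from above; under 0.03 while the screw turns freely. Once the thread binds, the insert turns along with the wing against the rubber, 0.6 N m per rad (0.06 N m at 0.1 rad), and springs back when the screw is backed off. More than 0.4 rad ruins the thread.
- knob (a joint): Turn of the round knurled steel knob (40 mm across, top 65 mm above the table) on the other pad holder, rad, 0 at the start. A bystander, to be left as it is.

How it is judged (in metres and radians):
On the way:
1. the wing screw is turned clockwise until it binds: it is at its binding point and the insert has begun to twist along (over 0.06 rad) (value of joint wing above 0.95 rad and value of joint insert above 0.06 rad), for 0.1 s.
At the end, for the whole second after the job is handed in: After binding, the wing screw has been backed off by 0.45 to 1.6 rad (26 to 92 degrees) from the binding point (joint wing between -0.6 and 0.55), is at rest, and the insert has sprung back (within 0.05 rad of 0) (value of joint wing between -0.6 and 0.55 rad and value of joint insert between -0.05 and 0.05 rad and not (velocity of joint wing above 0.05 rad/s) and velocity of joint wing above -0.05 rad/s); the robot touches nothing.
It fails at once if the screw is forced on past binding: the insert twists more than 0.4 rad clockwise (value of joint insert above 0.4 rad).
It fails at once if the round knob of the other holder is turned more than 0.2 rad (value of joint knob above 0.2 rad or value of joint knob below -0.2 rad).
It also fails if it takes over 45 s, if anything falls off the work surface, if the arm or the gripper's body presses on something with over 40 N, if the wrist force passes 120 N, or if a joint passes its speed limit or range.

## Robot

A 6-joint arm with a two-finger parallel gripper is mounted at the origin on the work surface; the furniture and walls round the work are solid. World frame = base frame: x ahead of the robot, y to its left, z up, the work surface at z = 0. Lengths are in mm, angles in rad, forces in N, time in s.
With the tool pointing down it reaches from about 375 to 900 mm from the base axis. Payload 3.1 kg.
Tool frame: the origin (TCP) lies at the very end of the fingers, on their centre line; the grasp point (between the pads) lies 19 mm behind it (ctrl.tcp_to_grasp is the z of the grasp point in the tool frame, in mm); z points along the fingers, y is the line along which they close (so a half turn about z gives the same grasp; the last joint's range is limited). The gripper opens to 85 mm and grips with 20 to 120 N. Pads are 22 mm wide; open, the fingers measure 114 mm over their backs; the gripper's body (76 mm by 85 mm) begins 54 mm behind the grasp point. The pads swing forward as they close: fully open they stand 13 mm farther back than shut.
Start: joints at [-1.502, 0.527, 1.433, -0, 1.181, -0.178], TCP at [152.714, -606.032, 211.11] pointing down, gripper open.
Joint ranges: [-3.08, 3.08], [-0.75, 2.2], [0.22, 2.44], [-1.43, 4.57], [0, 2.65], [-2.85, 2.85]. Speed limits (rad/s): [2.79, 2.79, 3.14, 3.14, 3.14, 3.14].

## Interface

Orientations are given as [roll, pitch, yaw] about the fixed x, y, z axes, in that order (R = Rz(yaw) Ry(pitch) Rx(roll)).
In Python, from bench import status, imaging, ctrl gives the robot as it stands.
- The arm moves only by the tool drive_tool, never from a script. Its arguments are lists of equal length, an entry for each row: "gripper": the opening, from 0 (shut) to 1 (fully open); "travel": the shift along the world's x, y, z in mm, a list of three; "roll": the turn about the world's z in units of 8 degrees (1.0 is 8 degrees). In form: {"gripper": [gripper, ...], "travel": [[tx, ty, tz], ...], "roll": [roll, ...]}. A call has 1 to 5 rows; each row is the pose to reach, as a shift and turn from the pose commanded when the call began; what a row does not reach only later rows make up. A row lasts 1/8 s, in which the tool goes at most 62.5 mm and 10.7 degrees, less where a joint would pass 70% of its speed; a pose out of reach is approached as far as the arm can. A call with a gripper value outside its range is refused whole. The fingers move at their own pace and stop on an object; "newtons" is the grip in N (left out, the last holds). Time passes only in rows, so rows that repeat a pose let the fingers close. It gives the time, the measured TCP pose, the force, the opening and the grip force at its end, in the units of the state.
- status.get_state(): the state, without advancing time (a new reading comes with each control period).
- imaging.snapshot(name): name is "scene" or "top"; returns the picture (384x512x3 uint8, red, green, blue); there is no depth.
- imaging.get_calibration(name): a dict with "fx", "fy", "cx", "cy" (pixels), "T" (4x4, takes a point from camera to world coordinates). Camera axes: x right, y down, z forward; pixel columns grow to the right and rows downward; lengths in mm; the calibration is good to about 2 mm. A picture is of the moment at which its call begins. get_calibration takes no time and is no camera call.
- ctrl.sign_off(): hands the job in; it is judged then, once.
The state is a dict: "time_s": time; "joint_pos": joint angles; "joint_velocities": joint speeds; "joint_efforts": joint torques, N m; "position": TCP position; "ee_rot": TCP orientation; "ft_force": force on the tool from outside, world axes, zero at the start; "torque": the same for the moment, N m; "gripper_width": finger opening in mm; "grasp_force": force on a finger pad.
Only numpy, scipy, OpenCV 4.12 (cv2) and the standard library are available. Lean on these libraries where they do the work, as an engineer would, in place of code of your own. Each camera call takes 0.05 s, during which the arm holds its last target. There are 200 camera calls.

## Working session

There is one attempt and no reset: what is moved stays moved. The work goes in short steps, Python scripts to look and compute and a tool call to move; the robot and the scene stay as the last step left them, time stands still between calls to the robot, and variables do not carry over. Pictures are saved under pics/ and viewed, at most 10 in all, crops included, and the job is handed in when it is done.

Besides the shell and the picture viewer there is one more tool, called after "Request:" as name(argument=value, ...) on one line, values as JSON. drive_tool: Moves the arm, as the interface text tells. Its arguments: {"type":"object","properties":{"gripper":{"type":"array","items":{"type":"number"}},"travel":{"type":"array","items":{"type":"array","items":{"type":"number"}}},"roll":{"type":"array","items":{"type":"number"}},"newtons":{"type":"number"}},"required":["gripper","travel","roll"]}

```bash
mkdir -p pics; python3 - <<'E'
from bench import status, imaging, ctrl
import cv2, numpy as np
for n in("scene","top"):
    im=imaging.snapshot(n); cv2.imwrite(f"pics/{n}0.png",im[:,:,::-1])
    c=imaging.get_calibration(n); print(n,c)
print(status.get_state())
E
```

```text
scene {'fx': 462.9475920053404, 'fy': 462.9475920053404, 'cx': 252.18401157401615, 'cy': 193.15247112896648, 'T': array([[-7.85385570e-01, -4.07651970e-01,  4.65821186e-01,
        -8.25528751e+01],
       [-6.18617582e-01,  5.43581197e-01, -5.67302185e-01,
         6.38436814e+02],
       [-2.19497847e-02, -7.33716126e-01, -6.79101505e-01,
         8.94463392e+02],
       [ 0.00000000e+00,  0.00000000e+00,  0.00000000e+00,
         1.00000000e+00]])}
top {'fx': 427.5122764331846, 'fy': 427.5122764331846, 'cx': 256.6766447014981, 'cy': 191.03108891814534, 'T': array([[ 2.84002648e-02, -9.95713266e-01,  8.80256583e-02,
         3.76723282e+02],
       [-9.99595803e-01, -2.84032761e-02,  1.21858467e-03,
        -5.01400111e+01],
       [ 1.28685615e-03, -8.80246867e-02, -9.96117462e-01,
         1.17407485e+03],
       [ 0.00000000e+00,  0.00000000e+00,  0.00000000e+00,
         1.00000000e+00]])}
{'time_s': 0.1, 'joint_pos': array([-1.50251484e+00,  5.28417307e-01,  1.43374793e+00,  2.11049768e-05,
        1.18142866e+00, -1.78488661e-01]), 'joint_velocities': array([-0.00034452, -0.00317997, -0.00299553, -0.00066137, -0.00231868,
        0.00014363]), 'joint_efforts': array([-7.72288149e-05, -4.43305635e+01, -1.78586733e+01, -1.56817932e-04,
        3.88416258e-03, -8.55395371e-06]), 'position': array([ 152.66534799, -605.36940912,  210.2127745 ]), 'ee_rot': array([-3.13962667e+00, -3.74504801e-04,  2.46761745e-01]), 'ft_force': array([-0.58824483,  0.30207648,  0.29991897]), 'torque': array([-0.04129582, -0.02606361,  0.03614424]), 'grasp_force': 0.0, 'gripper_width': 85.7345562565503}
```

View pics/scene0.png

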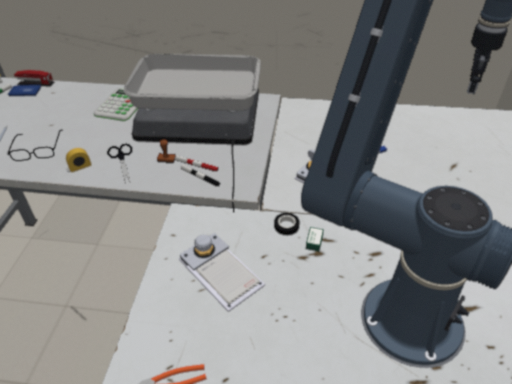

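View pics/top0.png

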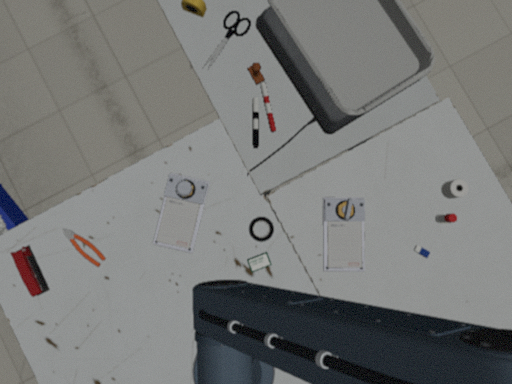

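The scene view shows the knob holder at (205,245). In the top view, the wing holder is at about (345,209) and the knob holder at (185,188). I'll zoom in on the wing.

```bash
cat > h.py <<'E'
import cv2, numpy as np
from bench import imaging
def ray(n,u,v,z):
    c=imaging.get_calibration(n);T=c["T"]
    d=T[:3,:3]@[(u-c["cx"])/c["fx"],(v-c["cy"])/c["fy"],1]
    return T[:3,3]+d*(z-T[2,3])/d[2]
def pix(n,p):
    c=imaging.get_calibration(n);q=np.linalg.inv(c["T"])@[*p,1]
    return c["fx"]*q[0]/q[2]+c["cx"],c["fy"]*q[1]/q[2]+c["cy"]
E
python3 - <<'E'
from h import *
im=np.mean([imaging.snapshot("top").astype(float) for _ in range(4)],0).astype(np.uint8)[:,:,::-1]
np.save("t.npy",im)
cv2.imwrite("pics/c.png",cv2.resize(im[190:280,310:380],None,fx=8,fy=6.6*8/6.6*0.83,interpolation=cv2.INTER_CUBIC) if 0 else cv2.resize(im[190:235,315:375],None,fx=13,fy=13,interpolation=cv2.INTER_CUBIC))
h=cv2.cvtColor(np.ascontiguousarray(im),cv2.COLOR_BGR2HSV)[190:235,315:375]
m=((h[...,1]>90)&(h[...,0]<35)).astype(np.uint8)
ys,xs=np.nonzero(m);print(len(xs),cv2.minEnclosingCircle(np.c_[xs+315,ys+190].astype(np.float32)))
for u,v in[(345,209)]:print(ray("top",u,v,71),ray("top",u,v,45))
for u,v in[(324,197),(365,197),(324,270),(363,270)]:print(ray("top",u,v,27))
E
```

```text
105 ((345.2272644042969, 209.63636779785156), 8.639457702636719)
[ 434.15521434 -278.01632218   71.        ] [ 435.50891235 -283.38747544   45.        ]
[ 467.13694047 -230.2765032    27.        ]
[ 470.28174524 -340.59166309   27.        ]
[ 273.11062694 -233.0979047    27.        ]
[ 276.03507551 -336.47310177   27.        ]
```

View pics/c.png

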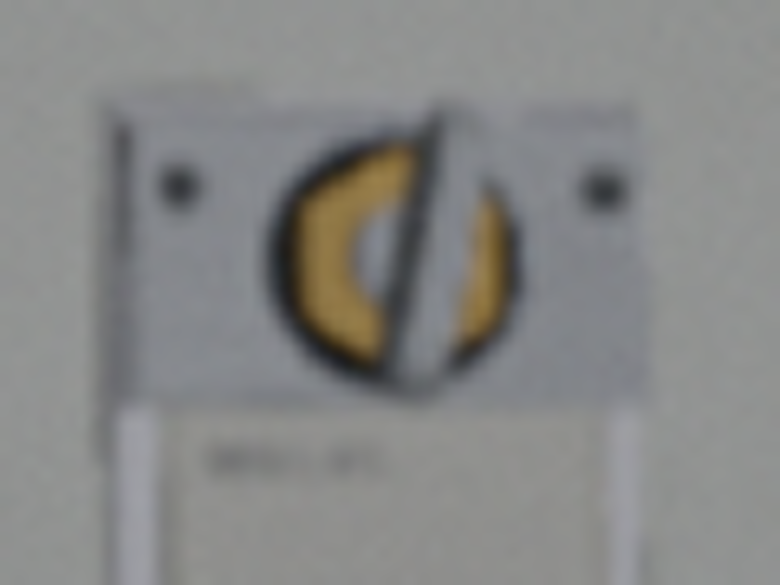

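The crop shows the wing plate, with its light top face running from about (455,105) to (425,390) in the crop. The brass hex and its seat ring are centred near (395,262). I'll turn these into positions.

```bash
python3 - <<'E'
from h import *
f=lambda x,y:((x+.5)/13-.5+315,(y+.5)/13-.5+190)
R=lambda x,y,z:ray("top",*f(x,y),z)
print("ring",R(395,260,27),"hex",R(402,252,35))
print("top",R(445,245,79))
for a,b in[((440,110),(400,375)),((485,170),(455,370))]:
    d=R(*a,79)-R(*b,79);print(np.arctan2(d[1],d[0]))
im=np.load("t.npy").astype(float)
g=cv2.cvtColor(im.astype(np.uint8),cv2.COLOR_BGR2GRAY)
print(g[196:223,338:358])
E
```

```text
ring [ 434.99452725 -286.91429863   27.        ] hex [ 436.26970107 -286.68134623   35.        ]
top [ 435.59140534 -286.00677654   79.        ]
-0.1395011414065592
-0.13941976987737167
[[147 146 148 147 148 149 147 147 147 148 147 146 146 146 147 148 145 149
  146 146]
 [147 145 147 146 147 147 148 146 147 146 137 136 138 143 145 146 146 145
  144 144]
 [136 138 137 136 137 139 137 139 141 133 114 118 125 132 140 142 142 138
  134 134]
 [134 133 133 130 129 129 120 119 121 106  88 109 121 125 133 140 140 134
  133 131]
 [137 135 124 117 109 102  89  92  90  75  79 114 127 127 132 136 137 137
  137 135]
 [134 121  96  76  58  60  70  84  73  62  80 120 131 133 133 137 136 134
  136 137]
 [115  86  54  38  53  85 100 107  87  63  83 123 133 134 131 135 136 134
  134 135]
 [ 77  45  47  65  94 120 124 119  88  65  86 124 134 129 119 129 135 135
  134 136]
 [ 44  57  87 103 117 125 125 114  81  66  98 126 134 129 102 107 128 136
  134 137]
 [ 65  96 114 120 122 124 125 113  76  67 109 129 133 130 104  94 120 134
  137 133]
 [ 83 115 122 119 116 121 128 106  72  76 117 131 131 129 114  8
[... 681 characters left out ...]
 102 127
  136 133]
 [ 42  55  91 110 119 113  83  74 109 131 133 132 111  96  73  77 112 132
  134 134]
 [ 68  37  44  69  98 103  74  78 117 128 128 114  79  53  73 105 128 133
  134 133]
 [100  66  39  31  49  64  63  82 115 127 125  93  57  70 104 127 135 132
  132 133]
 [126 111  80  52  43  42  55  84 107 117 112  89  83 107 125 134 134 132
  132 132]
 [134 130 119 103  88  73  72  80  96 102 103 111 117 128 131 134 133 131
  134 131]
 [128 131 131 129 122 114 106 100 100 105 113 126 133 133 133 133 133 134
  134 131]
 [132 134 136 136 136 136 135 131 128 127 134 137 139 138 136 138 136 138
  138 138]
 [144 144 143 144 144 145 144 145 143 143 144 143 144 144 145 145 144 145
  144 145]]
```

Request:
drive_tool(gripper=[1,1,1,1,1], travel=[[40,45,0],[80,90,0],[120,135,0],[160,180,0],[200,225,0]], roll=[-0.5,-1,-1.6,-2.2,-2.8], newtons=20)

```text
time_s: 0.92
position: [353.8, -379.6, 211.3]
ee_rot: [3.141, -0.001, -0.147]
ft_force: [-0.4, -0.6, 0.1]
gripper_width: 85.5
grasp_force: 0.0
```

Request:
drive_tool(gripper=[0.6,0.6,0.6,0.6,0.6], travel=[[40,45,-10],[70,80,-40],[83,94,-65],[83,94,-65],[83,94,-65]], roll=[0,0,0,0,0])

```text
time_s: 1.55
position: [435.9, -288.2, 146.8]
ee_rot: [3.14, -0.001, -0.144]
ft_force: [-0.1, -1.1, -0.1]
gripper_width: 51.0
grasp_force: 0.0
```

```bash
python3 - <<'E'
from h import *
from bench import status
for n in("scene","top"): cv2.imwrite(f"pics/{n}1.png",imaging.snapshot(n)[:,:,::-1])
s=status.get_state();print({k:np.round(s[k],3) for k in s})
a=cv2.imread("pics/scene1.png"); u,v=map(int,pix("scene",(435.5,-286.4,71)));print(u,v)
cv2.imwrite("pics/s1.png",cv2.resize(a[max(0,v-50):v+50,max(0,u-60):u+60],None,fx=6,fy=6,interpolation=cv2.INTER_CUBIC))
E
```

```text
{'time_s': np.float64(1.65), 'joint_pos': array([-0.799,  0.481,  1.754, -0.   ,  0.904,  0.918]), 'joint_velocities': array([-0.003, -0.003,  0.002,  0.003, -0.002,  0.001]), 'joint_efforts': array([ 3.1100e-01, -3.7254e+01, -1.3160e+01,  1.1000e-02,  7.0000e-03,
       -2.0000e-03]), 'position': array([ 435.827, -288.707,  147.254]), 'ee_rot': array([ 3.14e+00, -2.00e-03, -1.46e-01]), 'ft_force': array([-0.409, -0.497, -0.543]), 'torque': array([0.032, 0.019, 0.01 ]), 'grasp_force': np.float64(0.0), 'gripper_width': np.float64(51.038)}
316 154
```

View pics/s1.png

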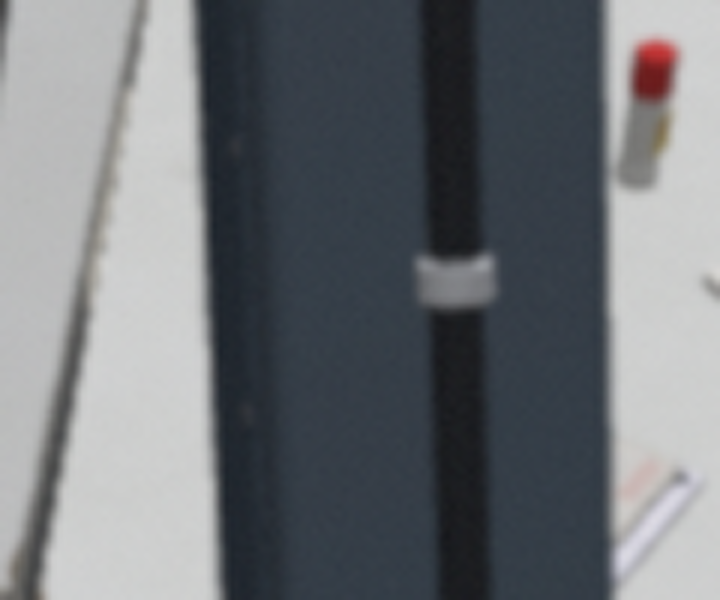

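The arm hides the wing in the scene view, so the measured pose will have to do. I'll descend and close gently.

Request:
drive_tool(gripper=[0.6,0.6,0.6,0.6,0.6], travel=[[0,1,-30],[0,1,-60],[0,1,-80],[0,1,-91],[0,1,-91]], roll=[0,0,0,0,0])

```text
time_s: 2.28
position: [435.5, -286.7, 55.2]
ee_rot: [-3.142, 0.0, -0.145]
ft_force: [0.2, -0.4, 0.1]
gripper_width: 51.2
grasp_force: 0.0
```

Request:
drive_tool(gripper=[0,0,0,0,0], travel=[[0,0,0],[0,0,0],[0,0,0],[0,0,0],[0,0,0]], roll=[0,0,0,0,0], newtons=20)

```text
time_s: 2.9
position: [436.2, -286.7, 55.9]
ee_rot: [3.14, -0.001, -0.144]
ft_force: [-1.2, -1.8, 5.9]
gripper_width: 8.8
grasp_force: 21.9
```

```bash
cat > st.py <<'E'
from bench import status, imaging
import numpy as np
S=[]
for _ in range(4):
    imaging.snapshot("top"); S.append(status.get_state())
for k in("position","ee_rot","ft_force","torque","gripper_width","grasp_force","joint_efforts"):
    a=np.array([s[k] for s in S]);print(k,np.round(a.mean(0),3),np.round(a.std(0),3))
print(S[-1]["time_s"])
E
python3 st.py
```

```text
position [ 436.215 -286.679   55.898] [0.005 0.011 0.01 ]
ee_rot [ 3.14e+00 -1.00e-03 -1.44e-01] [0. 0. 0.]
ft_force [-0.866 -0.894  5.937] [0.505 0.276 0.108]
torque [-0.134  0.145  0.031] [0.018 0.021 0.044]
gripper_width 8.802 0.128
grasp_force 21.901 0.0
joint_efforts [ 5.9300e-01 -3.7026e+01 -8.0780e+00  2.2200e-01 -2.6000e-02 -1.0000e-03] [0.001 0.001 0.001 0.    0.    0.   ]
3.1
```

The wing is gripped with a small side force, and the joint 6 effort makes a clean torque signal. Next is the free range, turning clockwise (negative yaw).

Request:
drive_tool(gripper=[0,0,0,0,0], travel=[[0,0,0],[0,0,0],[0,0,0],[0,0,0],[0,0,0]], roll=[-0.7,-1.4,-2.1,-2.8,-2.8])

```text
time_s: 3.72
position: [436.1, -287.0, 55.9]
ee_rot: [3.14, -0.002, -0.535]
ft_force: [-1.7, -1.6, 5.6]
gripper_width: 8.9
grasp_force: 21.9
```

```bash
python3 st.py
```

```text
position [ 436.112 -287.024   55.901] [0.01  0.006 0.005]
ee_rot [ 3.14e+00 -2.00e-03 -5.35e-01] [0. 0. 0.]
ft_force [-1.793 -1.863  6.144] [0.287 0.486 0.44 ]
torque [-0.32   0.31   0.004] [0.031 0.012 0.036]
gripper_width 8.909 0.173
grasp_force 21.883 0.0
joint_efforts [ 1.1980e+00 -3.7095e+01 -7.9770e+00  4.5700e-01  3.3000e-02  2.3000e-02] [0.001 0.    0.    0.    0.    0.009]
3.925
```

Request:
drive_tool(gripper=[0,0,0], travel=[[0,0,0],[0,0,0],[0,0,0]], roll=[-0.5,-1,-1])

```text
time_s: 4.3
position: [436.0, -287.1, 55.9]
ee_rot: [3.14, -0.002, -0.674]
ft_force: [-1.9, -2.6, 5.5]
gripper_width: 9.2
grasp_force: 21.9
```

```bash
python3 st.py | grep -E "rot|torq|effo"
```

```text
ee_rot [ 3.14e+00 -2.00e-03 -6.74e-01] [0. 0. 0.]
torque [-0.368  0.341  0.012] [0.025 0.019 0.024]
joint_efforts [ 1.4400e+00 -3.7102e+01 -7.9670e+00  5.4700e-01  3.8000e-02  2.2000e-02] [0.    0.    0.    0.    0.    0.007]
```

Still free (0.53 rad turned, effort steady). I'll go on in steps of about 0.1 rad.

Request:
drive_tool(gripper=[0,0,0], travel=[[0,0,0],[0,0,0],[0,0,0]], roll=[-0.4,-0.7,-0.7])

```text
time_s: 4.88
position: [436.0, -287.2, 55.9]
ee_rot: [3.141, -0.002, -0.772]
ft_force: [-2.0, -2.9, 6.7]
gripper_width: 8.6
grasp_force: 21.9
```

```bash
python3 st.py | grep -E "rot|torq|effo"
```

```text
ee_rot [ 3.14e+00 -2.00e-03 -7.72e-01] [0. 0. 0.]
torque [-0.428  0.378  0.037] [0.018 0.023 0.02 ]
joint_efforts [ 1.611e+00 -3.710e+01 -7.968e+00  6.120e-01  3.700e-02  2.100e-02] [0.001 0.    0.    0.    0.    0.004]
```

Request:
drive_tool(gripper=[0,0,0], travel=[[0,0,0],[0,0,0],[0,0,0]], roll=[-0.4,-0.7,-0.7])

```text
time_s: 5.45
position: [435.9, -287.3, 55.9]
ee_rot: [3.141, -0.002, -0.87]
ft_force: [-1.9, -2.2, 5.3]
gripper_width: 8.7
grasp_force: 21.9
```

```bash
python3 st.py | grep -E "rot|torq|effo"
```

```text
ee_rot [ 3.141e+00 -2.000e-03 -8.690e-01] [0. 0. 0.]
torque [-0.44   0.392  0.01 ] [0.009 0.032 0.02 ]
joint_efforts [ 1.7820e+00 -3.7093e+01 -7.9760e+00  6.7600e-01  3.2000e-02  2.1000e-02] [0.001 0.    0.    0.    0.    0.004]
```

Request:
drive_tool(gripper=[0,0,0], travel=[[0,0,0],[0,0,0],[0,0,0]], roll=[-0.4,-0.7,-0.7])

```text
time_s: 6.02
position: [435.8, -287.3, 55.9]
ee_rot: [3.141, -0.002, -0.967]
ft_force: [-2.7, -2.2, 7.0]
gripper_width: 9.0
grasp_force: 21.9
```

```bash
python3 st.py | grep -E "rot|torq|effo"
```

```text
ee_rot [ 3.141e+00 -2.000e-03 -9.670e-01] [0. 0. 0.]
torque [-0.49   0.462  0.01 ] [0.02  0.025 0.009]
joint_efforts [ 1.951e+00 -3.708e+01 -7.991e+00  7.410e-01  2.300e-02  2.100e-02] [0.001 0.    0.    0.    0.    0.004]
```

Request:
drive_tool(gripper=[0,0,0], travel=[[0,0,0],[0,0,0],[0,0,0]], roll=[-0.4,-0.7,-0.7])

```text
time_s: 6.6
position: [435.8, -287.4, 55.9]
ee_rot: [3.141, -0.002, -1.065]
ft_force: [-4.1, -3.0, 5.6]
gripper_width: 8.6
grasp_force: 21.9
```

```bash
python3 st.py | grep -E "rot|torq|effo"
```

```text
ee_rot [ 3.141e+00 -2.000e-03 -1.065e+00] [0. 0. 0.]
torque [-0.505  0.516  0.064] [0.032 0.024 0.035]
joint_efforts [ 2.0560e+00 -3.7066e+01 -8.0090e+00  8.2700e-01  1.1000e-02  6.1000e-02] [0.001 0.    0.    0.    0.    0.004]
```

The effort jumped by 0.040 N m, so it has bound and the insert is at about 0.07 rad. I'll take one small step more to be sure and hold it briefly.

Request:
drive_tool(gripper=[0,0,0], travel=[[0,0,0],[0,0,0],[0,0,0]], roll=[-0.3,-0.6,-0.6])

```text
time_s: 7.18
position: [435.7, -287.4, 55.9]
ee_rot: [3.141, -0.003, -1.148]
ft_force: [-3.6, -2.7, 5.9]
gripper_width: 8.9
grasp_force: 21.9
```

```bash
python3 st.py | grep -E "rot|torq|effo"
```

```text
ee_rot [ 3.141e+00 -2.000e-03 -1.148e+00] [0. 0. 0.]
torque [-0.548  0.536  0.086] [0.025 0.024 0.015]
joint_efforts [ 2.1240e+00 -3.7051e+01 -8.0280e+00  9.0600e-01 -1.0000e-03  1.0700e-01] [0.    0.    0.    0.    0.    0.004]
```

Torque follows the rubber's stiffness: the insert is at about 0.14 rad and has been held. Now I'll back off 60° plus those 8°, which is 8.5 units.

Request:
drive_tool(gripper=[0,0,0,0,0], travel=[[0,0,0],[0,0,0],[0,0,0],[0,0,0],[0,0,0]], roll=[0.8,1.7,2.6,3.5,4.4])

```text
time_s: 8.0
position: [436.1, -287.0, 55.9]
ee_rot: [3.14, -0.002, -0.531]
ft_force: [-1.0, -1.8, 6.0]
gripper_width: 8.7
grasp_force: 21.9
```

Request:
drive_tool(gripper=[0,0,0,0,0], travel=[[0,0,0],[0,0,0],[0,0,0],[0,0,0],[0,0,0]], roll=[0.9,1.8,2.7,3.6,4.1])

```text
time_s: 8.62
position: [436.2, -286.5, 55.9]
ee_rot: [3.14, -0.001, 0.04]
ft_force: [-0.6, -0.5, 6.0]
gripper_width: 8.7
grasp_force: 21.9
```

Request:
drive_tool(gripper=[0,0,0.6,0.6,0.6], travel=[[0,0,0],[0,0,0],[0,0,0],[0,0,0],[0,0,0]], roll=[0,0,0,0,0])

```text
time_s: 9.25
position: [435.5, -285.7, 54.8]
ee_rot: [-3.141, 0.0, 0.037]
ft_force: [-0.5, 0.5, 0.4]
gripper_width: 51.4
grasp_force: 0.0
```

Request:
drive_tool(gripper=[0.6,0.6,0.6,0.6,0.6], travel=[[0,0,10],[0,0,30],[0,0,70],[0,0,110],[0,0,150]], roll=[0,0,0,0,0])

```text
time_s: 9.88
position: [435.5, -285.8, 206.9]
ee_rot: [3.141, -0.0, 0.037]
ft_force: [0.2, -0.6, 0.2]
gripper_width: 51.4
grasp_force: 0.0
```

Request:
drive_tool(gripper=[0.6,0.6,0.6,0.6,0.6], travel=[[-40,-45,0],[-80,-90,0],[-120,-135,0],[-160,-180,0],[-200,-225,0]], roll=[0,0,0,0,0])

```text
time_s: 10.5
position: [234.3, -512.2, 205.9]
ee_rot: [3.141, -0.0, 0.037]
ft_force: [0.2, -0.3, 0.4]
gripper_width: 51.2
grasp_force: 0.0
```

Request:
drive_tool(gripper=[0.6,0.6,0.6,0.6], travel=[[-40,-45,0],[-83,-95,0],[-83,-95,0],[-83,-95,0]], roll=[0,0,0,0])

```text
time_s: 11.0
position: [152.5, -605.4, 205.1]
ee_rot: [-3.14, -0.0, 0.036]
ft_force: [-0.7, 0.7, -1.0]
gripper_width: 51.3
grasp_force: 0.0
```

```bash
python3 - <<'E'
from h import *
im=np.mean([imaging.snapshot("top").astype(float) for _ in range(4)],0).astype(np.uint8)[:,:,::-1]
cv2.imwrite("pics/e.png",cv2.resize(im[190:235,315:375],None,fx=13,fy=13,interpolation=cv2.INTER_CUBIC))
E
python3 st.py
```

```text
position [ 153.75  -605.21   205.359] [0.174 0.225 0.024]
ee_rot [-3.141 -0.     0.039] [0. 0. 0.]
ft_force [-0.079 -0.01   0.188] [0.358 0.239 0.227]
torque [-0.006 -0.002  0.001] [0.025 0.02  0.019]
gripper_width 51.251 0.176
grasp_force 0.0 0.0
joint_efforts [-7.5000e-02 -4.4253e+01 -1.7625e+01 -3.0000e-03  4.0000e-03  1.0000e-03] [0.086 0.056 0.009 0.003 0.001 0.   ]
11.4
```

View pics/e.png

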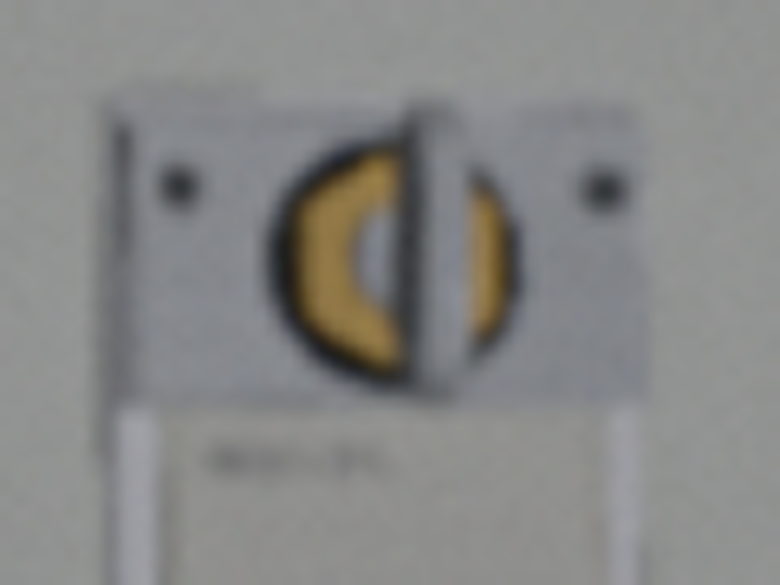

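The crop now shows the wing almost upright in the image (crop x of about 440), at yaw of about 0.04. The binding point was near yaw -1.0, so it has backed off about 60°. The hex is back in place and the arm is clear, so I'll hand the job in.

```bash
python3 -c "
from bench import ctrl
print(ctrl.sign_off())"
```

```text
the job is handed in; nothing more can be done
None
```

I turned the wing screw clockwise until it bound (insert twist about 0.14 rad, estimated from the torque), backed it off about 60° and released it; the knob wasn't touched, and the job was handed in at about 11 s (no verdict was returned).

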